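Assemble the sieve column on the shaker

TASK

Set up the sieve column on the bench shaker for the next soil test: the collecting pan in the shaker's round seat, on it the blue fine-mesh sieve, then the yellow medium-mesh sieve, then the red coarse-mesh sieve, and the knobbed lid on top. Every piece must be fully seated in the one below, with the column standing straight and free. Leave the flask, the rubber stopper and the carton standing where they are.

Things in the scene. Friction and masses are not known exactly. Their poses are not given: they have to be found in the camera images.
- pan: Collecting pan: plain bright aluminium round dish, no mesh, flat underside; 60 mm wide outside (61 over the bead at the rim), 38 mm high, mouth 55 mm wide inside, 34 mm deep. Goes under the sieves: a sieve's spigot fits its mouth. Hold across the outside close under the rim. Origin: centre of the underside; z up, yaw does not matter; about 0.09 kg.
- fine_sieve: Sieve, blue frame, fine mesh (looks a grey disc). From below: spigot 51 mm wide, 8 high, tapered to 44; shoulder; frame 60 wide, 30 high; mouth 55 wide, mesh 26 down. Spigot enters the mouth below with 2 mm play all round; seated, shoulder on rim, its origin is 30 mm above the lower one. Hold under the rim, fingers above the shoulder. Origin: centre of underside; z up, yaw no matter; 0.07 kg.
- medium_sieve: Sieve, yellow frame, medium mesh, wires 3.6 mm apart. From below: spigot 51 mm wide, 8 high, tapered to 44; shoulder; frame 60 wide, 30 high; mouth 55 wide, mesh 26 down. Spigot enters the mouth below with 2 mm play all round; seated, shoulder on rim, its origin is 30 mm above the lower one. Hold under the rim, fingers above the shoulder. Origin: centre of underside; z up, yaw no matter; 0.07 kg.
- coarse_sieve: Sieve, red frame, coarse mesh, wires 7 mm apart. From below: spigot 51 mm wide, 8 high, tapered to 44; shoulder; frame 60 wide, 30 high; mouth 55 wide, mesh 26 down. Spigot enters the mouth below with 2 mm play all round; seated, shoulder on rim, its origin is 30 mm above the lower one. Hold under the rim, fingers above the shoulder. Origin: centre of underside; z up, yaw no matter; 0.07 kg.
- lid: Lid: bright aluminium disc 60 mm wide, 6 mm thick (8 to 14 mm above the underside), with an upright black knob in its middle, 20 mm wide, 22 mm high (14 to 36 mm up), to hold it by. Under the disc the same spigot as the sieves: seated, its origin is 30 mm above that of the sieve below. Starts knob up. Origin: centre of the underside; z up, yaw does not matter; about 0.08 kg.
- shaker: Bench shaker, fixed: white round housing 128 mm wide, 48 mm high; grey control box, 40 mm high, 70 mm wide, out to 91 mm along its -x. On top a metal platform 82 mm wide (lugs to 51 mm along y) with the pan's round seat: black floor 66 mm wide, 62 mm above the underside, in a rim 3 mm high; it does not move. Origin: centre of the underside, straight below the seat's centre; z up.
- flask: Bystander, loose: empty conical flask of clear glass, 64 mm wide at the base, 102 mm high, neck 25 mm (32 mm at the lip). Origin: centre of the underside, z up.
- stopper: Bystander, loose: black rubber stopper standing on its narrow end, 22 mm wide below, 28 mm above, 26 mm high. Origin: centre of the underside, z up.
- carton: Bystander, loose: closed brown cardboard box 120 x 100 x 60 mm (its x, y, z), 0.5 kg. Origin: centre of the underside.

How it is judged:
At the end, for the whole second after the job is handed in: Pan in the shaker's seat (centres within 6 mm); fine sieve on it, then medium, coarse, lid, each within 5 mm of the centre of the piece below; every piece within 3 mm of its fully seated height, tilted under 0.08 rad, at rest and released (horizontal distance between pan and shaker below 0.006 m and z of pan in the frame of shaker between 0.059 and 0.065 m and angle between each of pan, fine_sieve, medium_sieve, coarse_sieve, lid's own z axis and vertical below 0.08 rad and linear speed of each of pan, fine_sieve, medium_sieve, coarse_sieve, lid below 0.02 m/s and angular speed of each of pan, fine_sieve, medium_sieve, coarse_sieve, lid below 0.2 rad/s and horizontal distance between fine_sieve and pan below 0.005 m and z of fine_sieve in the frame of pan between 0.027 and 0.033 m and horizontal distance between medium_sieve and fine_sieve below 0.005 m and z of medium_sieve in the frame of fine_sieve between 0.027 and 0.033 m and horizontal distance between coarse_sieve and medium_sieve below 0.005 m and z of coarse_sieve in the frame of medium_sieve between 0.027 and 0.033 m and horizontal distance between lid and coarse_sieve below 0.005 m and z of lid in the frame of coarse_sieve between 0.027 and 0.033 m); the robot touches nothing.
It fails at once if the flask, the stopper or the carton is pushed more than 25 mm or tipped over (distance of any of flask, stopper, carton from where it was at the start of the episode above 0.025 m or angle between any of flask, stopper, carton's own z axis and vertical above 0.6 rad).
It also fails if it takes over 125 s, if anything falls off the work surface, if the arm or the gripper's body presses on something with over 40 N, if the wrist force passes 120 N, or if a joint passes its speed limit or range.

ROBOT

A 6-joint arm with a two-finger parallel gripper is mounted at the origin on the work surface. World frame = base frame: x ahead of the robot, y to its left, z up, the work surface at z = 0. Lengths are in m, angles in rad, forces in N, time in s.
With the tool pointing down it reaches from about 0.375 to 0.975 m from the base axis. Payload 3.8 kg.
Tool frame: the origin (TCP) lies midway between the tips of the shut fingers; the grasp point (between the pads) lies 19 mm behind it; z points along the fingers, y is the line along which they close (so a half turn about z gives the same grasp; the last joint's range is limited). The gripper opens to 85 mm and grips with 20 to 120 N. Pads are 22 mm wide; open, the fingers measure 114 mm over their backs; the gripper's body (76 mm by 85 mm) begins 54 mm behind the grasp point. The pads swing forward as they close: fully open they stand 13 mm farther back than shut.
Start: joints at [-1.276, 0.264, 1.604, -0, 1.274, -0.037], TCP at [0.22, -0.638, 0.231] pointing down, gripper open.
Joint ranges: [-2.63, 2.63], [-0.94, 2.18], [0.31, 2.57], [-1.31, 4.45], [0, 2.66], [-2.55, 2.55]. Speed limits (rad/s): [2.57, 2.57, 3.14, 3.14, 3.14, 3.14].

INTERFACE

Orientations are given as a rotation vector (axis times angle).
In Python, from workcell import bot gives the robot as it stands.
- The arm moves only by the tool step_arm, never from a script. Its argument "motion" is a list of rows, each a list of 5 numbers: the finger opening in cm, from 0 to 8.54, then the shift along the tool's x, y, z in cm, then the turn about the tool's z in degrees. In form: [[claw, dx, dy, dz, twist], ...]. A call has 1 to 20 rows; each row is the pose to reach, as a shift and turn from the pose commanded when the call began, along the tool's axes at that moment; what a row does not reach only later rows make up. A row lasts 1/10 s, in which the tool goes at most 50 mm and 8.59 degrees, less where a joint would pass 70% of its speed; a pose out of reach is approached as far as the arm can. A call with a gripper value outside its range is refused whole. The fingers move at their own pace and stop on an object; "force" is the grip in N (left out, the last holds). Time passes only in rows, so rows that repeat a pose let the fingers close. It gives the time, the measured TCP pose, the force, the opening and the grip force at its end, in the units of the state.
- bot.read_state(): the state, without advancing time (a new reading comes with each control period).
- bot.read_camera(name): name is "scene" or "side" or "wrist"; returns (picture, depth): 400x640x3 uint8, red, green, blue; 400x640 float32, m along the optical axis (not along the pixel's ray), 0 where there is no reading.
- bot.calibration(name): a dict with "mtx" (3x3 intrinsics, pixels), "origin" and "orientation" of the camera in the world; the wrist camera has in their place "T_tool_cam" (4x4, takes a point from camera to tool coordinates, whose origin is the TCP and whose axes are the flange's). Camera axes: x right, y up, looking along -z (the intrinsics and any distortion apply to the point x, -y, -z); pixel columns grow to the right and rows downward; lengths in m; the calibration is good to about 2 mm. A picture is of the moment at which its call begins: read the wrist's pose just before it. calibration takes no time and is no camera call.
- bot.finish_job(): hands the job in; it is judged then, once.
The state is a dict: "time": time; "q": joint angles; "joint_vel": joint speeds; "joint_torque": joint torques, N m; "tool_pos": TCP position; "tcp_rot": TCP orientation; "wrist_force": force on the tool from outside, world axes, zero at the start; "torque": the same for the moment, N m; "width": opening from 0.0 (shut) to 1.0 (fully open); "grip_force": force on a finger pad.
Only numpy, scipy, OpenCV 4.12 (cv2) and the standard library are available. Lean on these libraries where they do the work, as an engineer would, in place of code of your own. Each camera call takes 0.05 s, during which the arm holds its last target. There are 200 camera calls.

## Working session

There is one attempt and no reset: what is moved stays moved. The work goes in short steps, Python scripts to look and compute and a tool call to move; the robot and the scene stay as the last step left them, time stands still between calls to the robot, and variables do not carry over. Pictures are saved under pics/ and viewed, at most 14 in all, crops included, and the job is handed in when it is done.

Besides the shell and the picture viewer there is one more tool, called after "Request:" as a command line: name --pt "numbers of a row" for each row, then --argument value for the rest. step_arm: Moves the arm, as the interface text tells. Its arguments: {"type":"object","properties":{"motion":{"type":"array","items":{"type":"array","items":{"type":"number"}}},"force":{"type":"number"}},"required":["motion"]}

```bash
mkdir -p pics
cat > h.py <<'E'
import numpy as np, cv2
from scipy.spatial.transform import Rotation as R
from workcell import bot
def cam(name):
    s=bot.read_state(); p,d=bot.read_camera(name); c=bot.calibration(name)
    K=np.array(c['mtx'])
    if 'T_tool_cam' in c:
        T=np.eye(4);T[:3,:3]=R.from_rotvec(s['tcp_rot']).as_matrix();T[:3,3]=s['tool_pos'];T=T@np.array(c['T_tool_cam'])
    else:
        T=np.eye(4);o=np.array(c['orientation'],float)
        T[:3,:3]=o if o.shape==(3,3) else R.from_rotvec(o).as_matrix();T[:3,3]=c['origin']
    v,u=np.mgrid[:400,:640]
    P=np.stack([(u-K[0,2])/K[0,0]*d,-(v-K[1,2])/K[1,1]*d,-d],-1)@T[:3,:3].T+T[:3,3]
    P[d==0]=np.nan
    return p,d,P,T,K
def save(n,p): cv2.imwrite('pics/'+n+'.png',p[...,::-1])
E
python3 - <<'E'
from h import *
ims=[]
for n in ['scene','side']:
    p,d,P,T,K=cam(n); np.savez(n,p=p,P=P); save(n,p); print(n,T[:3,3],K[0,0],{k:v for k,v in bot.calibration(n).items() if k not in('mtx','origin','orientation')})
print(bot.read_state())
print(bot.calibration('wrist'))
E
```

```text
scene [ 0.87251711 -0.48147043  0.77328686] 395.4571000426986 {}
side [0.00706465 0.74651627 0.82207885] 442.53004201831186 {}
{'time': 0.1, 'q': array([-1.27590863e+00,  2.64711604e-01,  1.60523160e+00,  1.47118881e-05,
        1.27370215e+00, -3.69012299e-02]), 'joint_vel': array([-0.00055692, -0.0026342 , -0.00453444, -0.00048551, -0.00102894,
       -0.00073373]), 'joint_torque': array([-2.44252342e-04, -5.16706681e+01, -3.68589842e+01, -8.71964926e-05,
        6.28562935e-03, -1.78494565e-05]), 'tool_pos': array([ 0.21968204, -0.63755633,  0.2300669 ]), 'tcp_rot': array([-3.09645347e+00, -5.18442439e-01,  3.92609476e-04]), 'wrist_force': array([ 0.32993771, -0.04545722, -0.15129979]), 'torque': array([-0.00908461, -0.01229897, -0.02773074]), 'grip_force': 0.0, 'width': 1.0014850466441816}
{'mtx': array([[291.80257101,   0.        , 313.94455996],
       [  0.        , 291.80257101, 198.09413565],
       [  0.        ,   0.        ,   1.        ]]), 'T_tool_cam': array([[-3.97190060e-04,  9.58924632e-01,  2.83660698e-01,
         7.11454720e-02],
       [ 9.99999921e-01,  3.72439038e-04,  1.41186501e-04,
         1.25039506e-03],
       [ 2.97408966e-05,  2.83660732e-01, -9.58924704e-01,
        -1.41576328e-01],
       [ 0.00000000e+00,  0.00000000e+00,  0.00000000e+00,
         1.00000000e+00]])}
```

View pics/scene.png

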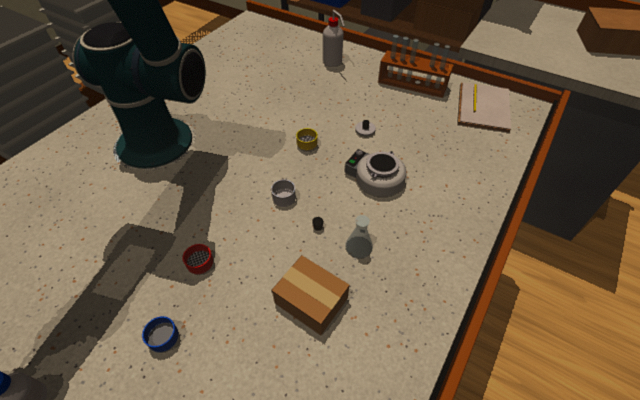

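View pics/side.png

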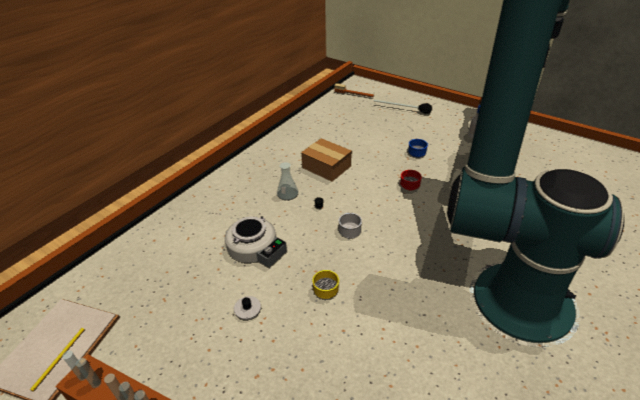

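The scene view shows the pan (284,193), blue (161,333), red (198,259), yellow (307,139), lid (366,129), shaker seat (382,165), stopper (318,224), flask (360,240) and carton (311,293). The side view confirms them. Next I fit circles to the depth points.

```bash
cat >> h.py <<'E'
from scipy.optimize import least_squares
def rim(P,c0,zlo,zhi,r=None,rad=.05):
    m=np.isfinite(P[...,2])&(P[...,2]>zlo)&(P[...,2]<zhi)&(np.hypot(P[...,0]-c0[0],P[...,1]-c0[1])<rad)
    q=P[m]
    if r is None: return q
    f=lambda x:np.hypot(q[:,0]-x[0],q[:,1]-x[1])-r
    s=least_squares(f,c0[:2],loss='soft_l1',f_scale=.0015)
    return s.x,len(q),np.abs(f(s.x)).mean()
E
python3 - <<'E'
from h import *
px={'scene':dict(pan=(284,193),blue=(161,333),red=(198,259),yellow=(307,139),lid=(366,126),shaker=(382,165),stopper=(318,222),flask=(360,240),carton=(311,290)),
'side':dict(pan=(350,225),blue=(418,148),red=(411,180),yellow=(326,285),lid=(247,303),shaker=(249,230),stopper=(319,202),flask=(288,185),carton=(327,158))}
for n in px:
    P=np.load(n+'.npz')['P']
    for k,(u,v) in px[n].items():
        w=P[v-4:v+5,u-4:u+5].reshape(-1,3); c=np.nanmedian(w,0)
        out=''
        if k in('pan','blue','red','yellow'):
            z=.038; c2=c
            for _ in range(3):
                x,nn,e=rim(P,c2,z-.005,z+.006,.0288); c2=x
            q=rim(P,c2,.01,.06); out=(x.round(4),nn,e.round(4),np.percentile(q[:,2],98).round(4))
        elif k=='lid':
            q=rim(P,c,.008,.02); k2=rim(P,c,.03,.045,rad=.025);out=((q.max(0)+q.min(0))[:2]/2,k2.mean(0),np.percentile(q[:,2],50))
        elif k=='shaker':
            q=rim(P,c,.059,.075,rad=.07); out=((np.percentile(q,99,0)+np.percentile(q,1,0))/2,np.percentile(q[:,2],[2,50,98]))
            h=rim(P,c,.04,.052,rad=.1); out+=((np.percentile(h,99,0)+np.percentile(h,1,0))/2,)
        print(n,k,c.round(3),out)
E
```

```text
scene pan [0.44  0.037 0.004] (array([0.4461, 0.0239]), 107, np.float64(0.0011), np.float64(0.0395))
scene blue [ 0.449 -0.396  0.012] (array([ 0.4562, -0.4002]), 204, np.float64(0.0008), np.float64(0.039))
scene red [ 0.395 -0.232  0.013] (array([ 0.3998, -0.2356]), 153, np.float64(0.0009), np.float64(0.0388))
scene yellow [0.383 0.232 0.014] (array([0.3869, 0.2225]), 87, np.float64(0.0013), np.float64(0.0388))
scene lid [0.504 0.36  0.021] (array([0.49986195, 0.36349592]), array([0.49976179, 0.36215306, 0.0345298 ]), np.float64(0.013732514239034987))
scene shaker [0.629 0.204 0.063] (array([0.6263187 , 0.20909112, 0.06329225]), array([0.05970421, 0.06309339, 0.06686191]), array([0.61145811, 0.20182429, 0.04547246]))
scene stopper [ 0.572 -0.009  0.025] 
scene flask [ 0.688 -0.021  0.053] 
scene carton [ 0.664 -0.181  0.06 ] 
side pan [0.448 0.009 0.006] (array([0.4409, 0.0242]), 112, np.float64(0.0011), np.float64(0.0406))
side blue [ 0.45  -0.414  0.021] (array([ 0.4513, -0.4008]), 85, np.float64(0.0015), np.float64(0.0409))
side red [ 0.395 -0.246  0.017] (array([ 0.3948, -0.2354]), 95, np.float64(0.0013), np.float64(0.0396))
side yellow [0.385 0.218 0.014] (array([0.3818, 0.2224]), 150, np.float64(0.0011), np.float64(0.0399))
side lid [0.49  0.366 0.034] (array([0.49413769, 0.36353341]), array([0.49355186, 0.36538359, 0.03559318]), np.float64(0.01462690236287878))
side shaker [0.617 0.214 0.063] (array([0.62035664, 0.21110486, 0.06380303]), array([0.0596122 , 0.06360061, 0.06770904]), array([0.6032566 , 0.21329697, 0.04576695]))
side stopper [ 0.562 -0.006  0.025] 
side flask [0.66  0.005 0.046] 
side carton [ 0.631 -0.149  0.061]
```

Request:
step_arm --pt "8.5 29.6 -24.5 0 19" --pt "8.5 29.6 -24.5 0 19" --pt "8.5 29.6 -24.5 0 19" --pt "8.5 29.6 -24.5 0 19" --pt "8.5 29.6 -24.5 0 19" --pt "8.5 29.6 -24.5 0 19" --pt "8.5 29.6 -24.5 0 19" --pt "8.5 29.6 -24.5 0 19" --pt "8.5 29.6 -24.5 0 19" --pt "8.5 29.6 -24.5 0 19" --pt "8.5 29.6 -24.5 0 19" --pt "8.5 29.6 -24.5 0 19"

```text
time: 1.3
tool_pos: [0.4193, -0.3111, 0.2311]
tcp_rot: [3.142, -0.002, -0.001]
wrist_force: [-1.1, -0.0, -0.5]
width: 0.995
grip_force: 0.0
```

```bash
cat > look.py <<'E'
import sys; from h import *
p,d,P,T,K=cam('wrist'); save(sys.argv[1],p); np.savez(sys.argv[1],p=p,P=P)
s=bot.read_state(); print(s['time'],s['tool_pos'].round(4),np.round(s['tcp_rot'],4),s['q'].round(2))
C=dict(pan=(.4435,.024),blue=(.454,-.4),red=(.397,-.235),yellow=(.384,.222))
for k,c in C.items():
    try:
        for _ in range(3): x,n,e=rim(P,c,.033,.044,.0288); c=x
        q=rim(P,c,.01,.06); print(k,x.round(4),n,e.round(4),np.percentile(q[:,2],98).round(4))
    except Exception as ex: pass
E
python3 look.py w1
```

```text
1.35 [ 0.4193 -0.3112  0.2311] [ 3.1416e+00 -2.6000e-03 -6.0000e-04] [-0.69 -0.03  1.93 -0.    1.24  0.89]
pan [0.4431 0.0224] 573 0.0008 0.0378
blue [ 0.4532 -0.401 ] 468 0.0008 0.0378
red [ 0.3971 -0.2366] 424 0.0008 0.0378h.py:24: RuntimeWarning: Mean of empty slice.
  return s.x,len(q),np.abs(f(s.x)).mean()
  ret = ret.dtype.type(ret / rcount)
```

View pics/w1.png

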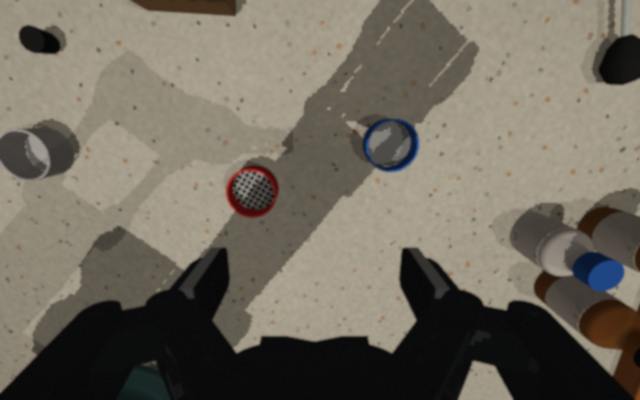

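The wrist view shows the pan (25,152), red (252,190) and blue (390,143), and it agrees with the mean of the two fixed cameras. Now the shaker.

Request:
step_arm --pt "8.5 13 -50 -3 0" --pt "8.5 13 -50 -3 0" --pt "8.5 13 -50 -3 0" --pt "8.5 13 -50 -3 0" --pt "8.5 13 -50 -3 0" --pt "8.5 13 -50 -3 0" --pt "8.5 13 -50 -3 0" --pt "8.5 13 -50 -3 0" --pt "8.5 13 -50 -3 0" --pt "8.5 13 -50 -3 0" --pt "8.5 13 -50 -3 0" --pt "8.5 13 -50 -3 0" --pt "8.5 13 -50 -3 0" --pt "8.5 13 -50 -3 0"

```text
time: 2.75
tool_pos: [0.5496, 0.188, 0.261]
tcp_rot: [3.141, -0.003, -0.001]
wrist_force: [-0.3, -0.4, 1.0]
width: 0.996
grip_force: 0.0
```

```bash
python3 look.py w2 2>/dev/null
python3 - <<'E'
from h import *
z=np.load('w2.npz');P=z['P'];p=z['p']
c=(.623,.21)
# black floor vs metal platform
m=(np.hypot(P[...,0]-c[0],P[...,1]-c[1])<.06)&(P[...,2]>.055)
q=P[m];g=p[m].mean(1); print(len(q),np.percentile(q[:,2],[2,10,50,90,98]))
f=q[(g<50)]; print('floor z',np.median(f[:,2]),'bbox c',(np.percentile(f,1,0)+np.percentile(f,99,0))/2,np.ptp(f,0))
h=rim(P,c,.035,.051,rad=.075); print('housing',(np.percentile(h,.5,0)+np.percentile(h,99.5,0))/2,np.ptp(h,0))
o=h[np.hypot(h[:,0]-c[0],h[:,1]-c[1])>.055]
l=(.497,.3635);d=rim(P,l,.009,.018); k=rim(P,l,.03,.04,rad=.03)
print('lid disc',(np.percentile(d,1,0)+np.percentile(d,99,0))/2,np.ptp(d,0),'knob',(k.max(0)+k.min(0))/2,np.ptp(k,0))
E
```

```text
2.8 [0.5497 0.188  0.2611] [ 3.141e+00 -3.200e-03 -8.000e-04] [ 0.29  0.07  1.77 -0.    1.3   1.86]
pan [0.4435 0.0243] 256 0.0008 0.0378
red [ 0.397 -0.235] 432 0.0009 0.0373
yellow [0.3843 0.2223] 311 0.0008 0.0376
10409 [0.06007143 0.06095405 0.33766976 0.35674537 0.35922198]
floor z 0.34356386217279533 bbox c [0.6073895  0.20875474 0.20982816] [0.09118213 0.07988613 0.30221944]
housing [0.61711958 0.20930289 0.04331389] [0.13787327 0.12623151 0.01412753]
lid disc [0.49719113 0.36393472 0.01265471] [0.05914916 0.05970581 0.0086489 ] knob [0.49674005 0.36393116 0.03351797] [0.01959725 0.01995419 0.0066789 ]
```

View pics/w2.png

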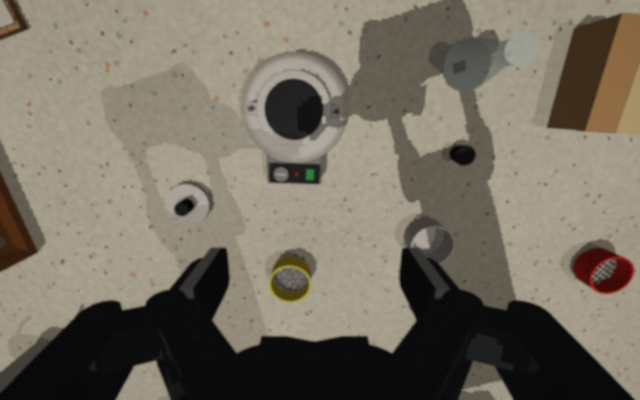

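Seat floor at (293,109), lid (187,203), yellow (291,280), pan (429,238). Refining the seat with a z limit.

Run:
```python
from h import *
z=np.load('w2.npz');P=z['P'];p=z['p']
c=(.623,.21)
m=(np.hypot(P[...,0]-c[0],P[...,1]-c[1])<.06)&(P[...,2]>.052)&(P[...,2]<.072)
q=P[m];g=p[m].mean(1); print(len(q),np.percentile(q[:,2],[2,10,50,90,98]))
print('platform',(q.max(0)+q.min(0))/2,np.ptp(q,0))
f=(m&(p.mean(2)<60)).astype(np.uint8);f=cv2.morphologyEx(f,cv2.MORPH_OPEN,np.ones((5,5)))
n,L,st,ce=cv2.connectedComponentsWithStats(f); i=1+st[1:,4].argmax(); w=P[L==i]
print('floor',(w.max(0)+w.min(0))/2,np.ptp(w,0),w.mean(0),ce[i],st[i])
h=rim(P,c,.035,.050,rad=.08); o=h[(h[:,0]>.6)&(np.hypot(h[:,0]-c[0],h[:,1]-c[1])>.05)]
# max-radius circle fit through outer edge
best=cv2.minEnclosingCircle(o[:,:2].astype(np.float32)); print(best)
```

```text
4655 [0.05970368 0.06045082 0.06187289 0.06452697 0.06538113]
platform [0.62262548 0.2097554  0.06229899] [0.08103504 0.10151764 0.00945622]
floor [0.62324441 0.20878008 0.06114368] [0.06229534 0.06323999 0.00524713] [0.62400395 0.20881099 0.06132906] [293.71780085 108.87351019] [ 266   80   57   59 2601]
((0.6235869526863098, 0.2095232754945755), 0.0637151449918747)
```

Request:
step_arm --pt "8.5 -10.6 16.45 14 0" --pt "8.5 -10.6 16.45 14 0" --pt "8.5 -10.6 16.45 14 0" --pt "8.5 -10.6 16.45 14 0" --pt "8.5 -10.6 16.45 14 0" --pt "8.5 -10.6 16.45 14 0" --pt "8.5 -10.6 16.45 14 0" --pt "8.5 -10.6 16.45 18 0" --pt "8.5 -10.6 16.45 22 0" --pt "8.5 -10.6 16.45 25.5 0" --pt "8.5 -10.6 16.45 25.5 0" --pt "8.5 -10.6 16.45 25.5 0" --pt "5 -10.6 16.45 25.5 0" --pt "5 -10.6 16.45 25.5 0" --pt "5 -10.6 16.45 25.5 0" --pt "5 -10.6 16.45 25.5 0" --pt "5 -10.6 16.45 25.5 0" --pt "5 -10.6 16.45 25.5 0" --force 40

```text
time: 4.6
tool_pos: [0.4468, 0.0255, 0.0093]
tcp_rot: [-3.141, -0.0, -0.009]
wrist_force: [-0.9, -0.1, 5.5]
width: 0.696
grip_force: 42.8
```

```bash
python3 look.py w3 2>/dev/null
```

```text
4.65 [0.4468 0.0255 0.0092] [-3.1414e+00 -2.0000e-04 -9.0000e-03] [0.   0.1  2.27 0.   0.77 1.57]
pan [0.4441 0.0242] 4145 0.0022 0.0587
yellow [0.384 0.222] 0 nan 0.0279
```

View pics/w3.png

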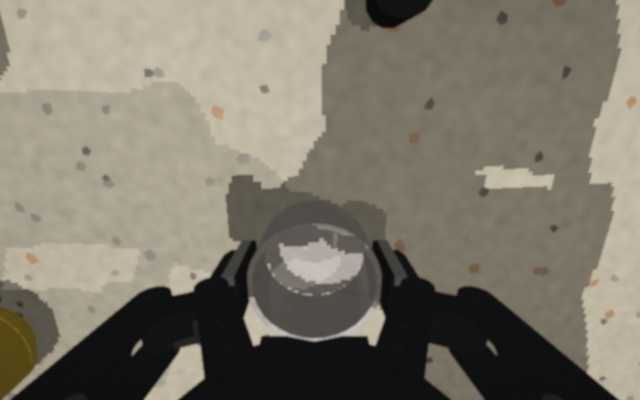

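The pan sits between the pads at (315,270) and is gripped. The TCP is 3 mm off the commanded pose, so I lift and read it again.

Request:
step_arm --pt "5 0 0 -4 0" --pt "5 0 0 -8 0" --pt "5 0 0 -12 0" --pt "5 0 0 -14 0" --pt "5 0 0 -14 0" --pt "5 0 0 -14 0" --pt "5 0 0 -14 0"

```text
time: 5.35
tool_pos: [0.4427, 0.0254, 0.1451]
tcp_rot: [-3.142, -0.0, 0.003]
wrist_force: [-0.1, -0.7, -1.1]
width: 0.698
grip_force: 44.1
```

```bash
cat > held.py <<'E'
from h import *
p,d,P,T,K=cam('wrist'); s=bot.read_state(); t=s['tool_pos']; print(s['time'],t.round(4),np.round(s['tcp_rot'],4),s['wrist_force'].round(1),s['width'],s['grip_force'])
import sys
c=t[:2]
m=np.isfinite(P[...,2])&(np.hypot(P[...,0]-c[0],P[...,1]-c[1])<.032)&(P[...,2]>t[2]-.02)&(P[...,2]<t[2]+.05)
q=P[m]; zt=np.percentile(q[:,2],[50,90,95,99]); print('z rel tcp',zt-t[2])
for dz in (.030,.032,.034,.036):
    pass
q=q[q[:,0]>c[0]]  # far side rim
h=np.histogram(q[:,2]-t[2],bins=np.arange(-.02,.05,.003));print(list(zip((h[1][:-1]*1000).round(),h[0])))
if len(sys.argv)>1: save(sys.argv[1],p); np.savez(sys.argv[1],p=p,P=P)
E
python3 held.py w4
```

```text
5.4 [0.4424 0.0254 0.1447] [ 3.1416e+00  2.0000e-04 -4.7000e-03] [ 0.1  0.1 -1.4] 0.6944548887641396 44.1029454767704
z rel tcp [0.00888369 0.02827505 0.03160697 0.04176133]
[(np.float64(-20.0), np.int64(0)), (np.float64(-17.0), np.int64(0)), (np.float64(-14.0), np.int64(0)), (np.float64(-11.0), np.int64(30)), (np.float64(-8.0), np.int64(1131)), (np.float64(-5.0), np.int64(193)), (np.float64(-2.0), np.int64(151)), (np.float64(1.0), np.int64(151)), (np.float64(4.0), np.int64(194)), (np.float64(7.0), np.int64(227)), (np.float64(10.0), np.int64(236)), (np.float64(13.0), np.int64(231)), (np.float64(16.0), np.int64(274)), (np.float64(19.0), np.int64(256)), (np.float64(22.0), np.int64(158)), (np.float64(25.0), np.int64(920)), (np.float64(28.0), np.int64(576)), (np.float64(31.0), np.int64(85)), (np.float64(34.0), np.int64(92)), (np.float64(37.0), np.int64(98)), (np.float64(40.0), np.int64(216)), (np.float64(43.0), np.int64(31)), (np.float64(46.0), np.int64(3))]
```

View pics/w4.png

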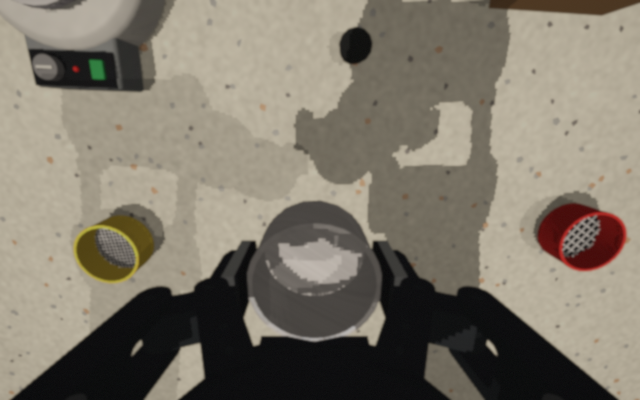

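Pan held, rim about 28 mm above the TCP. Fit its centre relative to the TCP.

```bash
cat >> h.py <<'E'
def heldc(P,t,zr,r=.0288,tol=.004):
    "centre of held rim (height zr above tcp) relative to TCP"
    c=np.array(t[:2])
    for _ in range(3):
        m=np.isfinite(P[...,2])&(abs(np.hypot(P[...,0]-c[0],P[...,1]-c[1])-r)<.008)&(abs(P[...,2]-t[2]-zr)<tol)
        q=P[m]; f=lambda x:np.hypot(q[:,0]-x[0],q[:,1]-x[1])-r
        c=least_squares(f,c,loss='soft_l1',f_scale=.001).x
    return (c-t[:2]).round(4),len(q),np.abs(f(c)).mean().round(4),(np.median(q[:,2])-t[2]).round(4)
E
python3 - <<'E'
from h import *
P=np.load('w4.npz')['P'];t=np.array([.4424,.0254,.1447])
print(heldc(P,t,.028))
E
```

```text
(array([-0.0023, -0.0013]), 3540, np.float64(0.0011), np.float64(0.0277))
```

Request:
step_arm --pt "5 18.2 -18.6 0 0" --pt "5 18.2 -18.6 0 0" --pt "5 18.2 -18.6 0 0" --pt "5 18.2 -18.6 0 0" --pt "5 18.2 -18.6 0 0" --pt "5 18.2 -18.6 0 0" --pt "5 18.2 -18.6 0 0" --pt "5 18.2 -18.6 0 0" --pt "5 18.2 -18.6 3 0" --pt "5 18.2 -18.6 4 0" --pt "5 18.2 -18.6 4 0" --pt "5 18.2 -18.6 4 0"

```text
time: 6.6
tool_pos: [0.6252, 0.2105, 0.1064]
tcp_rot: [3.141, -0.001, -0.001]
wrist_force: [-0.2, -0.0, 0.1]
width: 0.699
grip_force: 44.1
```

```bash
cat > hc.py <<'E'
from h import *; import sys
p,d,P,T,K=cam('wrist'); s=bot.read_state(); t=s['tool_pos']; print(round(s['time'],2),t.round(4),np.round(s['tcp_rot'],3),s['wrist_force'].round(1),round(s['width'],3),s['grip_force'])
print(heldc(P,t,float(sys.argv[1])))
if len(sys.argv)>2: save(sys.argv[2],p); np.savez(sys.argv[2],p=p,P=P)
E
python3 hc.py .028
```

```text
6.65 [0.626  0.211  0.1073] [-3.141e+00  1.000e-03 -2.000e-03] [-0.2 -0.2 -1. ] 0.698 44.10395725630224
(array([-0.0035, -0.0018]), 3249, np.float64(0.0011), np.float64(0.0265))
```

Request:
step_arm --pt "5 0 0 1 0" --pt "5 0 0 2 0" --pt "5 0 0 2.8 0" --pt "5 0 0 3.2 0" --pt "5 0 0 3.4 0" --pt "5 0 0 3.5 0" --pt "5 0 0 3.5 0" --pt "8.5 0 0 3.5 0" --pt "8.5 0 0 3.5 0" --pt "8.5 0 0 3.5 0" --pt "8.5 0 0 3.5 0" --pt "8.5 0 0 1 0" --pt "8.5 0 0 -3 0" --pt "8.5 0 0 -7 0" --pt "8.5 0 0 -11 0" --pt "8.5 -7 0 -14 0" --pt "8.5 -7 0 -14 0" --pt "8.5 -7 0 -14 0" --pt "8.5 -7 0 -14 0"

```text
time: 8.55
tool_pos: [0.5559, 0.2115, 0.247]
tcp_rot: [-3.141, -0.001, -0.003]
wrist_force: [0.3, -0.5, -0.2]
width: 0.999
grip_force: 0.0
```

```bash
cat > top.py <<'E'
from h import *; import sys
# rim of the stack top at height z
z=float(sys.argv[1]); p,d,P,T,K=cam('wrist'); s=bot.read_state(); print(round(s['time'],2),s['tool_pos'].round(4),np.round(s['tcp_rot'],3))
c=(.623,.2095)
for _ in range(3): x,n,e=rim(P,c,z-.005,z+.006,.0288,rad=.035); c=x
print(x.round(4),n,e.round(4))
q=rim(P,x,z-.02,z+.03,rad=.033); print(np.percentile(q[:,2],[50,90,98,99.5]))
r=rim(P,x,z-.004,z+.01,rad=.034)
A=np.c_[r[:,:2]-x,np.ones(len(r))]; print('tilt',np.linalg.lstsq(A,r[:,2],rcond=None)[0].round(4))
if len(sys.argv)>2: save(sys.argv[2],p)
E
python3 top.py .1 w5
```

```text
8.6 [0.5561 0.2114 0.2462] [-3.142e+00 -0.000e+00 -1.000e-03]
[0.6224 0.2105] 639 0.0008
[0.09847977 0.0997998  0.10042818 0.10084719]
tilt [ 0.0036 -0.0015  0.0989]
```

Request:
step_arm --pt "8.5 -10.15 61.15 0 0" --pt "8.5 -10.15 61.15 0 0" --pt "8.5 -10.15 61.15 0 0" --pt "8.5 -10.15 61.15 0 0" --pt "8.5 -10.15 61.15 0 0" --pt "8.5 -10.15 61.15 0 0" --pt "8.5 -10.15 61.15 0 0" --pt "8.5 -10.15 61.15 0 0" --pt "8.5 -10.15 61.15 0 0" --pt "8.5 -10.15 61.15 0 0" --pt "8.5 -10.15 61.15 0 0" --pt "8.5 -10.15 61.15 0 0" --pt "8.5 -10.15 61.15 5 0" --pt "8.5 -10.15 61.15 10 0" --pt "8.5 -10.15 61.15 14 0" --pt "8.5 -10.15 61.15 14 0" --pt "8.5 -10.15 61.15 14 0"

```text
time: 10.3
tool_pos: [0.4539, -0.3999, 0.1049]
tcp_rot: [-3.139, 0.0, 0.004]
wrist_force: [-0.2, -1.1, 0.7]
width: 0.993
grip_force: 0.0
```

```bash
python3 look.py w6 2>/dev/null|head -5
```

```text
10.35 [ 0.4554 -0.4011  0.1074] [3.1407e+00 2.0000e-04 1.4000e-03] [-0.76  0.24  1.87 -0.    1.03  0.81]
blue [ 0.4536 -0.4016] 1032 0.0008 0.0376
red [ 0.3974 -0.2373] 1043 0.0008 0.0375
```

Request:
step_arm --pt "8.5 0 0.1 4 0" --pt "8.5 0 0.1 7 0" --pt "8.5 0 0.1 9 0" --pt "8.5 0 0.1 9.7 0" --pt "8.5 0 0.1 9.7 0" --pt "8.5 0 0.1 9.7 0" --pt "5 0 0.1 9.7 0" --pt "5 0 0.1 9.7 0" --pt "5 0 0.1 9.7 0" --pt "5 0 0.1 9.7 0" --pt "5 0 0.1 9.7 0" --pt "5 0 0.1 6 0" --pt "5 0 0.1 2 0" --pt "5 0 0.1 -3 0" --pt "5 0 0.1 -7 0" --pt "5 0 0.1 -10 0" --pt "5 0 0.1 -10 0" --pt "5 0 0.1 -10 0"

```text
time: 12.15
tool_pos: [0.4548, -0.4014, 0.2075]
tcp_rot: [3.14, 0.0, 0.003]
wrist_force: [-0.9, -0.1, -1.3]
width: 0.702
grip_force: 43.8
```

```bash
python3 hc.py .028 w7
```

```text
12.2 [ 0.4539 -0.4006  0.2055] [-3.141e+00 -0.000e+00  1.000e-03] [-0.5  0.1 -0.8] 0.703 43.80193468183279
(array([-0.0008, -0.0021]), 3411, np.float64(0.0011), np.float64(0.0269))
```

View pics/w7.png

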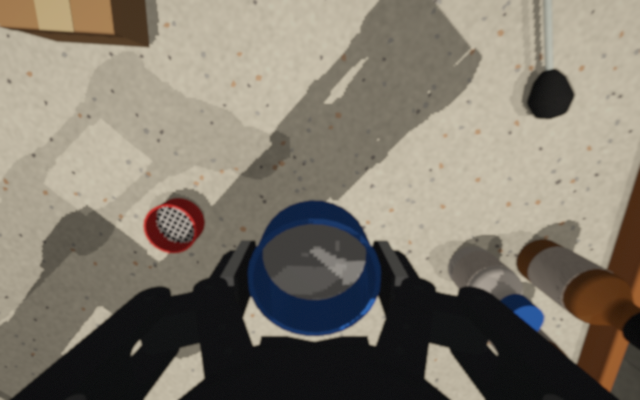

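Request:
step_arm --pt "5 16.95 -61.25 0 0" --pt "5 16.95 -61.25 0 0" --pt "5 16.95 -61.25 0 0" --pt "5 16.95 -61.25 0 0" --pt "5 16.95 -61.25 0 0" --pt "5 16.95 -61.25 0 0" --pt "5 16.95 -61.25 0 0" --pt "5 16.95 -61.25 0 0" --pt "5 16.95 -61.25 0 0" --pt "5 16.95 -61.25 0 0" --pt "5 16.95 -61.25 0 0" --pt "5 16.95 -61.25 0 0" --pt "5 16.95 -61.25 0 0" --pt "5 16.95 -61.25 4 0" --pt "5 16.95 -61.25 7 0" --pt "5 16.95 -61.25 7.5 0" --pt "5 16.95 -61.25 7.5 0" --pt "5 16.95 -61.25 7.5 0"

```text
time: 14.0
tool_pos: [0.6243, 0.2112, 0.1318]
tcp_rot: [-3.141, 0.0, -0.001]
wrist_force: [-0.8, 0.1, 0.4]
width: 0.701
grip_force: 43.9
```

```bash
python3 hc.py .028; python3 hc.py .028
```

```text
14.05 [0.625  0.2113 0.1329] [-3.141e+00  1.000e-03 -4.000e-03] [ 0.2  0.3 -0.6] 0.706 43.86463679373264
(array([-0.0024, -0.0014]), 1774, np.float64(0.0015), np.float64(0.0246))
14.1 [0.6253 0.2114 0.1335] [-3.141e+00  1.000e-03 -5.000e-03] [ 0.2  0.3 -0.8] 0.696 43.86486802250147
(array([-0.0022, -0.0014]), 2446, np.float64(0.0013), np.float64(0.0248))
```

Request:
step_arm --pt "5 0 0 0.8 0" --pt "5 0 0 1.5 0" --pt "5 0 0 2 0" --pt "5 0 0 2.4 0" --pt "5 0 0 2.7 0" --pt "5 0 0 2.9 0" --pt "5 0 0 2.9 0" --pt "5 0 0 2.9 0"

```text
time: 14.9
tool_pos: [0.6237, 0.2113, 0.1038]
tcp_rot: [3.141, 0.0, -0.001]
wrist_force: [-3.8, -1.4, 7.9]
width: 0.699
grip_force: 44.6
```

```bash
python3 hc.py .028
```

```text
14.95 [0.6237 0.2113 0.1037] [ 3.141e+00  0.000e+00 -1.000e-03] [-4.  -2.   6.7] 0.703 44.55147486180067
(array([-0.0018, -0.0013]), 2950, np.float64(0.0012), np.float64(0.0253))
```

Request:
step_arm --pt "8.5 0 0 0 0" --pt "8.5 0 0 0 0" --pt "8.5 0 0 0 0" --pt "8.5 0 0 0 0" --pt "8.5 0 0 -3 0" --pt "8.5 0 0 -7 0" --pt "8.5 0 0 -11 0" --pt "8.5 -7 0 -14 0" --pt "8.5 -7 0 -14 0" --pt "8.5 -7 0 -14 0" --pt "8.5 -7 0 -14 0"

```text
time: 16.05
tool_pos: [0.5539, 0.2115, 0.2427]
tcp_rot: [-3.141, -0.001, -0.002]
wrist_force: [-0.5, -0.7, 0.0]
width: 0.995
grip_force: 0.0
```

```bash
python3 top.py .13 w8
```

```text
16.1 [0.5541 0.2114 0.2421] [3.142e+00 1.000e-03 1.000e-03]
[0.6214 0.2103] 832 0.0008
[0.12843587 0.12972559 0.13037762 0.13067   ]
tilt [0.0021 0.001  0.1289]
```

Request:
step_arm --pt "8.5 -16.95 -1.1 0 0" --pt "8.5 -16.95 -1.1 0 0" --pt "8.5 -16.95 -1.1 0 0" --pt "8.5 -16.95 -1.1 0 0" --pt "8.5 -16.95 -1.1 5 0" --pt "8.5 -16.95 -1.1 10 0" --pt "8.5 -16.95 -1.1 13.5 0" --pt "8.5 -16.95 -1.1 13.5 0" --pt "8.5 -16.95 -1.1 13.5 0" --pt "8.5 -16.95 -1.1 13.5 0"

```text
time: 17.1
tool_pos: [0.3864, 0.2232, 0.1093]
tcp_rot: [-3.14, 0.0, -0.005]
wrist_force: [0.3, -0.4, 0.6]
width: 0.995
grip_force: 0.0
```

```bash
python3 look.py w9 2>/dev/null
```

```text
17.15 [0.3866 0.2234 0.1097] [-3.1396e+00  2.0000e-04 -6.1000e-03] [ 0.47 -0.06  2.2   0.    1.    2.04]
yellow [0.3841 0.222 ] 993 0.0008 0.0377
```

Request:
step_arm --pt "8.5 -0.1 0.05 4 0" --pt "8.5 -0.1 0.05 7 0" --pt "8.5 -0.1 0.05 9 0" --pt "8.5 -0.1 0.05 9.8 0" --pt "8.5 -0.1 0.05 9.8 0" --pt "8.5 -0.1 0.05 9.8 0" --pt "5 -0.1 0.05 9.8 0" --pt "5 -0.1 0.05 9.8 0" --pt "5 -0.1 0.05 9.8 0" --pt "5 -0.1 0.05 9.8 0" --pt "5 -0.1 0.05 9.8 0" --pt "5 -0.1 0.05 6 0" --pt "5 -0.1 0.05 2 0" --pt "5 -0.1 0.05 -3 0" --pt "5 -0.1 0.05 -7 0" --pt "5 -0.1 0.05 -10 0" --pt "5 -0.1 0.05 -10 0" --pt "5 -0.1 0.05 -10 0"

```text
time: 18.95
tool_pos: [0.3837, 0.2221, 0.2084]
tcp_rot: [-3.14, -0.0, -0.004]
wrist_force: [-0.3, -0.9, -0.7]
width: 0.693
grip_force: 44.1
```

```bash
python3 hc.py .028 w10
```

```text
19.0 [0.3828 0.2216 0.2068] [ 3.141e+00  0.000e+00 -1.000e-03] [ 0.1 -0.  -1.2] 0.692 44.10241252742708
(array([ 0.0007, -0.0009]), 3449, np.float64(0.0011), np.float64(0.0271))
```

Request:
step_arm --pt "5 23.8 1.05 0 0" --pt "5 23.8 1.05 0 0" --pt "5 23.8 1.05 0 0" --pt "5 23.8 1.05 0 0" --pt "5 23.8 1.05 0 0" --pt "5 23.8 1.05 0 0" --pt "5 23.8 1.05 0 0" --pt "5 23.8 1.05 3 0" --pt "5 23.8 1.05 4.5 0" --pt "5 23.8 1.05 4.5 0" --pt "5 23.8 1.05 4.5 0"

```text
time: 20.1
tool_pos: [0.6199, 0.2115, 0.1618]
tcp_rot: [3.141, 0.001, -0.003]
wrist_force: [1.0, 0.3, -0.3]
width: 0.693
grip_force: 44.1
```

```bash
python3 hc.py .028; python3 hc.py .028
```

```text
20.15 [0.6209 0.2117 0.1629] [-3.141e+00 -1.000e-03 -1.000e-03] [-0.2 -0.1 -0.8] 0.698 44.10191584378481
(array([-0.0014, -0.0016]), 2414, np.float64(0.0013), np.float64(0.0248))
20.2 [0.6216 0.2118 0.1637] [-3.141e+00 -1.000e-03 -3.000e-03] [-0.1  0.2 -0.2] 0.697 44.10327119752765
(array([-0.0011, -0.0014]), 2839, np.float64(0.0012), np.float64(0.0251))
```

Request:
step_arm --pt "5 0.15 0 0.8 0" --pt "5 0.15 0 1.5 0" --pt "5 0.15 0 2 0" --pt "5 0.15 0 2.4 0" --pt "5 0.15 0 2.7 0" --pt "5 0.15 0 2.9 0" --pt "5 0.15 0 2.9 0" --pt "5 0.15 0 2.9 0"

```text
time: 21.0
tool_pos: [0.623, 0.2115, 0.1334]
tcp_rot: [-3.141, -0.0, -0.001]
wrist_force: [-0.7, 1.0, -0.6]
width: 0.696
grip_force: 44.2
```

```bash
python3 hc.py .028
```

```text
21.05 [0.6229 0.2115 0.1333] [-3.141 -0.    -0.   ] [-0.1 -0.  -0.8] 0.696 44.1577158216387
(array([-0.0003, -0.0014]), 3117, np.float64(0.0012), np.float64(0.0257))
```

Request:
step_arm --pt "5 0 0 0.1 0" --pt "5 0 0 0.2 0" --pt "5 0 0 0.2 0" --pt "8.5 0 0 0.2 0" --pt "8.5 0 0 0.2 0" --pt "8.5 0 0 0.2 0" --pt "8.5 0 0 0.2 0" --pt "8.5 0 0 -3 0" --pt "8.5 0 0 -7 0" --pt "8.5 0 0 -11 0" --pt "8.5 -7 0 -14 0" --pt "8.5 -7 0 -14 0" --pt "8.5 -7 0 -14 0" --pt "8.5 -7 0 -14 0"

```text
time: 22.45
tool_pos: [0.553, 0.2115, 0.2736]
tcp_rot: [-3.141, -0.001, -0.002]
wrist_force: [0.5, -0.3, 0.7]
width: 0.995
grip_force: 0.0
```

```bash
python3 top.py .16 w11
```

```text
22.5 [0.5531 0.2114 0.2728] [3.141e+00 1.000e-03 0.000e+00]
[0.6223 0.2103] 818 0.0008
[0.15832277 0.15966935 0.16033128 0.16073135]
tilt [-0.0002 -0.0003  0.1588]
```

Request:
step_arm --pt "8.5 -15.6 44.75 0 0" --pt "8.5 -15.6 44.75 0 0" --pt "8.5 -15.6 44.75 0 0" --pt "8.5 -15.6 44.75 0 0" --pt "8.5 -15.6 44.75 0 0" --pt "8.5 -15.6 44.75 0 0" --pt "8.5 -15.6 44.75 0 0" --pt "8.5 -15.6 44.75 0 0" --pt "8.5 -15.6 44.75 0 0" --pt "8.5 -15.6 44.75 0 0" --pt "8.5 -15.6 44.75 4 0" --pt "8.5 -15.6 44.75 8 0" --pt "8.5 -15.6 44.75 12 0" --pt "8.5 -15.6 44.75 16.6 0" --pt "8.5 -15.6 44.75 16.6 0" --pt "8.5 -15.6 44.75 16.6 0" --pt "8.5 -15.6 44.75 16.6 0"

```text
time: 24.2
tool_pos: [0.3987, -0.2374, 0.1094]
tcp_rot: [3.14, 0.0, 0.004]
wrist_force: [0.2, -0.4, 0.2]
width: 0.999
grip_force: 0.0
```

```bash
python3 look.py w12 2>/dev/null
```

```text
24.25 [ 0.399  -0.2376  0.1099] [3.139e+00 3.000e-04 5.900e-03] [-0.59 -0.03  2.17 -0.    1.    0.98]
red [ 0.3972 -0.2365] 988 0.0008 0.0376
```

Request:
step_arm --pt "8.5 -0.1 -0.05 4 0" --pt "8.5 -0.1 -0.05 7 0" --pt "8.5 -0.1 -0.05 9 0" --pt "8.5 -0.1 -0.05 9.8 0" --pt "8.5 -0.1 -0.05 9.8 0" --pt "8.5 -0.1 -0.05 9.8 0" --pt "5 -0.1 -0.05 9.8 0" --pt "5 -0.1 -0.05 9.8 0" --pt "5 -0.1 -0.05 9.8 0" --pt "5 -0.1 -0.05 9.8 0" --pt "5 -0.1 -0.05 9.8 0" --pt "5 -0.1 -0.05 6 0" --pt "5 -0.1 -0.05 2 0" --pt "5 -0.1 -0.05 -3 0" --pt "5 -0.1 -0.05 -7 0" --pt "5 -0.1 -0.05 -11 0" --pt "5 -0.1 -0.05 -14 0" --pt "5 -0.1 -0.05 -14 0" --pt "5 -0.1 -0.05 -14 0"

```text
time: 26.15
tool_pos: [0.3962, -0.2358, 0.2483]
tcp_rot: [3.14, 0.0, 0.003]
wrist_force: [-0.4, 0.1, -0.9]
width: 0.692
grip_force: 44.1
```

```bash
python3 hc.py .028 w13
```

```text
26.2 [ 0.3954 -0.2353  0.2466] [-3.141e+00 -0.000e+00  1.000e-03] [-0.4  1.4 -1.2] 0.688 44.048904441297054
(array([ 0.0014, -0.0019]), 3482, np.float64(0.0011), np.float64(0.0273))
```

Request:
step_arm --pt "5 22.5 -44.75 0 0" --pt "5 22.5 -44.75 0 0" --pt "5 22.5 -44.75 0 0" --pt "5 22.5 -44.75 0 0" --pt "5 22.5 -44.75 0 0" --pt "5 22.5 -44.75 0 0" --pt "5 22.5 -44.75 0 0" --pt "5 22.5 -44.75 0 0" --pt "5 22.5 -44.75 0 0" --pt "5 22.5 -44.75 0 0" --pt "5 22.5 -44.75 0 0" --pt "5 22.5 -44.75 0 0" --pt "5 22.5 -44.75 3 0" --pt "5 22.5 -44.75 5.4 0" --pt "5 22.5 -44.75 5.4 0" --pt "5 22.5 -44.75 5.4 0" --pt "5 22.5 -44.75 5.4 0"

```text
time: 27.9
tool_pos: [0.6215, 0.2113, 0.1949]
tcp_rot: [-3.141, 0.001, -0.003]
wrist_force: [-0.1, 0.3, -0.3]
width: 0.692
grip_force: 44.0
```

```bash
python3 hc.py .028; python3 hc.py .028
```

```text
27.95 [0.6218 0.2116 0.1953] [-3.141e+00  1.000e-03 -4.000e-03] [-0.4 -0.1 -0.6] 0.693 44.05010495334864
(array([ 0.    , -0.0016]), 3050, np.float64(0.0012), np.float64(0.0254))
28.0 [0.6219 0.2118 0.1954] [-3.141e+00  1.000e-03 -5.000e-03] [ 0.1 -0.3  0.1] 0.693 44.05086440965533
(array([ 0.0002, -0.0016]), 3117, np.float64(0.0012), np.float64(0.0257))
```

Centred at (0.622, 0.210). Descend to TCP 0.1625, release and check.

Request:
step_arm --pt "5 0 0 0.8 0" --pt "5 0 0 1.5 0" --pt "5 0 0 2.1 0" --pt "5 0 0 2.5 0" --pt "5 0 0 2.8 0" --pt "5 0 0 3.1 0" --pt "5 0 0 3.2 0" --pt "5 0 0 3.2 0" --pt "5 0 0 3.2 0"

```text
time: 28.9
tool_pos: [0.6212, 0.212, 0.1631]
tcp_rot: [-3.141, -0.0, -0.002]
wrist_force: [-3.1, -0.8, 5.5]
width: 0.693
grip_force: 44.8
```

```bash
python3 hc.py .028
```

```text
28.95 [0.6212 0.2119 0.1631] [-3.142e+00 -0.000e+00 -2.000e-03] [-1.8 -0.7  6.3] 0.69 44.80666793882847
(array([ 0.0004, -0.0013]), 3148, np.float64(0.0012), np.float64(0.0259))
```

Request:
step_arm --pt "8.5 0 0 0 0" --pt "8.5 0 0 0 0" --pt "8.5 0 0 0 0" --pt "8.5 0 0 0 0" --pt "8.5 0 0 -3 0" --pt "8.5 0 0 -7 0" --pt "8.5 0 0 -11 0" --pt "8.5 -7 0 -13 0" --pt "8.5 -7 0 -13 0" --pt "8.5 -7 0 -13 0" --pt "8.5 -7 0 -13 0"

```text
time: 30.05
tool_pos: [0.551, 0.212, 0.2915]
tcp_rot: [-3.141, -0.001, -0.002]
wrist_force: [-0.9, -0.6, 0.1]
width: 0.993
grip_force: 0.0
```

```bash
python3 top.py .19 w14
```

```text
30.1 [0.5512 0.2118 0.2909] [3.141 0.    0.   ]
[0.6211 0.2109] 905 0.0008
[0.18837026 0.18964383 0.19022893 0.19049457]
tilt [0.0012 0.0012 0.1888]
```

Request:
step_arm --pt "5 -5.4 -15.2 0 0" --pt "5 -5.4 -15.2 0 0" --pt "5 -5.4 -15.2 0 0" --pt "5 -5.4 -15.2 0 0" --pt "5 -5.4 -15.2 0 0" --pt "5 -5.4 -15.2 5 0" --pt "5 -5.4 -15.2 10 0" --pt "5 -5.4 -15.2 15 0" --pt "5 -5.4 -15.2 19 0" --pt "5 -5.4 -15.2 19 0" --pt "5 -5.4 -15.2 19 0" --pt "5 -5.4 -15.2 19 0"

```text
time: 31.3
tool_pos: [0.4994, 0.3645, 0.1043]
tcp_rot: [-3.139, 0.001, -0.006]
wrist_force: [0.8, 0.5, 0.8]
width: 0.587
grip_force: 0.0
```

Run:
```python
from h import *
p,d,P,T,K=cam('wrist');s=bot.read_state();print(s['tool_pos'],s['time'])
l=(.497,.3638);D=rim(P,l,.009,.018,rad=.033); k=rim(P,l,.03,.04,rad=.018)
print('lid disc',(np.percentile(D,1,0)+np.percentile(D,99,0))/2,np.ptp(D,0),'knob',(k.max(0)+k.min(0))/2,np.ptp(k,0))
```

```text
[0.49952513 0.36488915 0.10488404] 31.35
lid disc [0.49725437 0.36431692 0.01290677] [0.05946501 0.05897046 0.00880306] knob [0.49711562 0.36425501 0.03344569] [0.01939626 0.01932623 0.00680044]
```

Request:
step_arm --pt "5 -0.1 0 3 0" --pt "5 -0.1 0 6 0" --pt "5 -0.1 0 7.8 0" --pt "5 -0.1 0 8.4 0" --pt "5 -0.1 0 8.4 0" --pt "5 -0.1 0 8.4 0" --pt "5 -0.1 0 8.4 0"

```text
time: 32.05
tool_pos: [0.4974, 0.3649, 0.0195]
tcp_rot: [-3.139, -0.0, -0.005]
wrist_force: [0.1, 0.5, -0.4]
width: 0.585
grip_force: 0.0
```

Request:
step_arm --pt "1.2 0 0 0.1 0" --pt "1.2 0 0 0.1 0" --pt "1.2 0 0 0.1 0" --pt "1.2 0 0 0.1 0" --pt "1.2 0 0 0.1 0" --pt "1.2 0 0 0.1 0" --pt "1.2 0 0 -2 0" --pt "1.2 0 0 -6 0" --pt "1.2 0 0 -11 0" --pt "1.2 0 0 -16 0" --pt "1.2 0 0 -21 0" --pt "1.2 0 0 -24 0" --pt "1.2 0 0 -24 0" --pt "1.2 0 0 -24 0" --pt "1.2 0 0 -24 0"

```text
time: 33.55
tool_pos: [0.4945, 0.363, 0.2544]
tcp_rot: [3.139, 0.0, -0.006]
wrist_force: [0.0, -0.7, -1.4]
width: 0.217
grip_force: 39.3
```

```bash
cat > hl.py <<'E'
from h import *; import sys
p,d,P,T,K=cam('wrist'); s=bot.read_state(); t=s['tool_pos']; print(round(s['time'],2),t.round(4),np.round(s['tcp_rot'],3),s['wrist_force'].round(1),round(s['width'],3),s['grip_force'])
m=np.isfinite(P[...,2])&(np.hypot(P[...,0]-t[0],P[...,1]-t[1])<.036)&(abs(P[...,2]-t[2]+.005)<.007)
q=P[m]-t; print(len(q),'z',np.median(q[:,2]),'x',np.percentile(q[:,0],[.5,99.5]),'y',np.percentile(q[:,1],[.5,99.5]))
# far disc edge fit: for angular bins take max radius, fit circle r=.03
c=np.zeros(2)
for _ in range(3):
    a=np.degrees(np.arctan2(q[:,1]-c[1],q[:,0]-c[0])); r=np.hypot(*(q[:,:2]-c).T)
    e=np.array([q[(a>=b)&(a<b+5)][r[(a>=b)&(a<b+5)].argmax(),:2] for b in range(-70,70,5) if ((a>=b)&(a<b+5)).sum()>5])
    c=least_squares(lambda x:np.hypot(*(e-x).T)-.03,c,loss='soft_l1',f_scale=.001).x
print('disc centre rel',c.round(4)); save(sys.argv[1],p)
E
python3 hl.py w15
```

```text
33.6 [0.4944 0.363  0.2541] [ 3.139  0.    -0.007] [ 0.6 -0.1 -0.7] 0.215 39.26555555895902
4518 z -0.003929448353034992 x [-0.02805383  0.03006933] y [-0.02988788  0.02744895]
disc centre rel [ 0.0003 -0.0013]
```

View pics/w15.png

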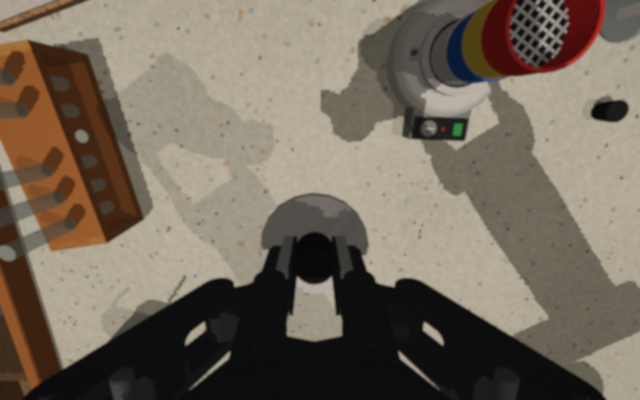

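The lid is held level by its knob at (315,258), and the column stands at upper right. Move over it.

Request:
step_arm --pt "1.2 12.6 15.1 0 0" --pt "1.2 12.6 15.1 0 0" --pt "1.2 12.6 15.1 0 0" --pt "1.2 12.6 15.1 0 0" --pt "1.2 12.6 15.1 0 0" --pt "1.2 12.6 15.1 0 0" --pt "1.2 12.6 15.1 1 0" --pt "1.2 12.6 15.1 2 0" --pt "1.2 12.6 15.1 2 0" --pt "1.2 12.6 15.1 2 0"

```text
time: 34.6
tool_pos: [0.6207, 0.2137, 0.2362]
tcp_rot: [3.141, 0.003, -0.003]
wrist_force: [-0.4, 0.3, -1.6]
width: 0.215
grip_force: 39.4
```

```bash
python3 hl.py w16;python3 hl.py w16
```

```text
34.65 [0.6212 0.2137 0.237 ] [ 3.141e+00  2.000e-03 -1.000e-03] [ 0.3  0.4 -1.5] 0.212 39.390883612213656
4556 z -0.005095548753140763 x [-0.02858551  0.02932261] y [-0.02989824  0.02742153]
disc centre rel [-0.0003 -0.0013]
34.7 [0.6216 0.2136 0.2375] [-3.141e+00 -2.000e-03 -1.000e-03] [ 0.  -0.2 -1.3] 0.211 39.39193872269243
4552 z -0.004786959378480671 x [-0.02836425  0.0295472 ] y [-0.0299202   0.02741684]
disc centre rel [-0.0002 -0.0013]
```

Request:
step_arm --pt "1.2 0 0.15 1 0" --pt "1.2 0 0.15 1.8 0" --pt "1.2 0 0.15 2.4 0" --pt "1.2 0 0.15 2.8 0" --pt "1.2 0 0.15 3.1 0" --pt "1.2 0 0.15 3.4 0" --pt "1.2 0 0.15 3.6 0" --pt "1.2 0 0.15 3.6 0" --pt "1.2 0 0.15 3.6 0"

```text
time: 35.6
tool_pos: [0.6219, 0.2114, 0.2014]
tcp_rot: [-3.141, -0.0, -0.0]
wrist_force: [0.5, -0.0, -0.6]
width: 0.211
grip_force: 39.4
```

```bash
python3 hl.py w17
```

```text
35.65 [0.622  0.2115 0.2016] [-3.141e+00 -0.000e+00 -1.000e-03] [-0.2  0.3 -1.1] 0.212 39.391254134243354
4542 z -0.0044325526168651624 x [-0.0282035   0.02980909] y [-0.0300572  0.0273239]
disc centre rel [ 0.0001 -0.0013]
```

Disc top is at 0.197 against 0.196 when seated, so about 1 mm remains. Press gently, release and retreat.

Request:
step_arm --pt "1.2 0 0 0.1 0" --pt "1.2 0 0 0.15 0" --pt "1.2 0 0 0.15 0" --pt "4 0 0 0.1 0" --pt "4 0 0 0.1 0" --pt "4 0 0 0.1 0" --pt "4 0 0 0.1 0" --pt "4 0 0 -3 0" --pt "4 0 0 -7 0" --pt "4 0 0 -11 0" --pt "4 -10 0 -13 0" --pt "4 -10 0 -13 0" --pt "4 -10 0 -13 0" --pt "4 -10 0 -13 0"

```text
time: 37.05
tool_pos: [0.5213, 0.2116, 0.3324]
tcp_rot: [-3.141, -0.002, -0.004]
wrist_force: [0.8, 0.8, -0.3]
width: 0.466
grip_force: 0.0
```

Run:
```python
from h import *
p,d,P,T,K=cam('wrist');s=bot.read_state();print(s['tool_pos'],s['time'],s['wrist_force'])
l=(.622,.211);D=rim(P,l,.189,.203,rad=.034); k=rim(P,l,.21,.225,rad=.018)
print('disc',(np.percentile(D,1,0)+np.percentile(D,99,0))/2,np.ptp(D,0),np.median(D[:,2]),'knob',(k.max(0)+k.min(0))/2,np.median(k[:,2]))
q=D[abs(D[:,2]-np.median(D[:,2]))<.004];print('tilt',np.linalg.lstsq(np.c_[q[:,:2]-l,np.ones(len(q))],q[:,2],rcond=None)[0])
a,_,_,_,_=cam('scene');b,_,_,_,_=cam('side')
save('end',np.hstack([cv2.resize(a[80:320,260:460],(400,480),interpolation=3),cv2.resize(b[100:340,180:380],(400,480),interpolation=3)]))
```

```text
[0.5221401  0.21147274 0.33178635] 37.1 [ 0.74804534 -0.47470389 -0.44153624]
disc [0.62141215 0.21062432 0.19313134] [0.05993482 0.06042878 0.01294427] 0.19504570896912402 knob [0.6216963  0.21019146 0.21515231] 0.21691744749432001
tilt [0.00056443 0.00156469 0.19506617]
```

View pics/end.png

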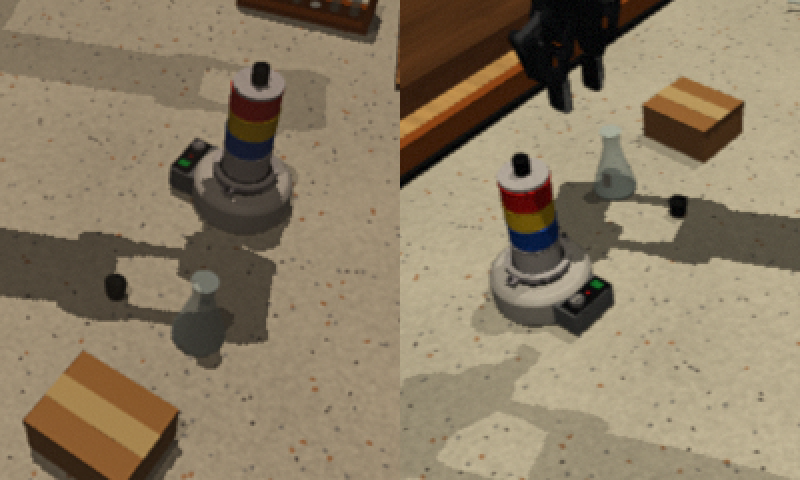

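The column stands straight in both views: silver pan, blue, yellow, red and the lid with its knob at about (262,75) on the left and (521,165) on the right. The flask, stopper and carton are undisturbed, and the gripper is clear.

```bash
python3 -c "
from workcell import bot
print(bot.finish_job())"
```

```text
the job is handed in; nothing more can be done
None
```

The sieve column is built on the shaker (pan, blue, yellow, red, lid) and handed in at about 37 s of the 125 s allowed. My last measurements showed every piece seated and level, and the flask, stopper and carton looked undisturbed; no verdict came back.

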